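# Clamp a racquet frame with the long T-key

## Robot

A 6-joint arm with a two-finger parallel gripper is mounted at the origin on the work surface. World frame = base frame: x ahead of the robot, y to its left, z up, the work surface at z = 0. Lengths are in m, angles in rad, forces in N, time in s.
With the tool pointing down it reaches from about 0.35 to 0.975 m from the base axis. Payload 17.4 kg.
Tool frame: the origin (TCP) lies at the very end of the fingers, on their centre line; the grasp point (between the pads) lies 19 mm behind it (env.pinch_z is the distance from the TCP to the grasp point, in m); z points along the fingers, y is the line along which they close (so a half turn about z gives the same grasp; the last joint's range is limited). The gripper opens to 85 mm and grips with 20 to 120 N. Pads are 22 mm wide; open, the fingers measure 114 mm over their backs; the gripper's body (76 mm by 85 mm) begins 54 mm behind the grasp point. The pads swing forward as they close: fully open they stand 13 mm farther back than shut.
Start: joints at [-1.307, 0.116, 1.442, -0, 1.584, -0.038], TCP at [0.201, -0.645, 0.231] pointing down, gripper open.
Joint ranges: [-2.83, 2.83], [-0.83, 2.19], [0.07, 2.5], [-1.14, 4.28], [0.01, 3], [-2.97, 2.97]. Speed limits (rad/s): [1.89, 1.89, 2.22, 3.14, 3.14, 3.14].

## Interface

Orientations are given as a unit quaternion [w, x, y, z].
In Python, from bench import env gives the robot as it stands.
- The arm moves only by the tool drive_tool, never from a script. Its argument "targets" is a list of rows, each an object with "delta_pos": the shift along the tool's x, y, z in cm, a list of three; "twist": the turn about the tool's z in rad. A call has exactly 5 rows; each row shifts and turns the commanded pose from where the row before left it, along the tool's axes as they then stand; what a row does not reach is not made up. A row lasts 1/12 s, in which the tool goes at most 41.7 mm and 7.16 degrees, less where a joint would pass 70% of its speed; a pose out of reach is approached as far as the arm can. A call is refused whole if a number of a shift passes 4.17 or a number of a turn 0.125, either way. A call with a gripper value outside its range is refused whole. "hand" is the finger opening in cm, from 0 to 8.54, set as the call begins (left out, the last holds). The fingers move at their own pace and stop on an object; the grip force is fixed at half the most. Time passes only in rows, so rows that do not move let the fingers close, or fill a call up. It gives the time, the measured TCP pose, the force, the opening and the grip force at its end, in the units of the state.
- env.state(): the state, without advancing time (a new reading comes with each control period).
- env.read_camera(name): name is "scene" or "top" or "wrist"; returns the picture (400x640x3 uint8, red, green, blue); there is no depth.
- env.calibration(name): a dict with "fx", "fy", "cx", "cy" (pixels), "rvec" (rotation vector, rad) and "tvec" (3), from world to camera coordinates, as OpenCV has them. Camera axes: x right, y down, z forward; pixel columns grow to the right and rows downward; lengths in m; the calibration is good to about 2 mm. A picture is of the moment at which its call begins: read the wrist's pose just before it. calibration takes no time and is no camera call; for the wrist camera it gives the pose at the moment of the call.
- env.hand_in(): hands the job in; it is judged then, once.
Trained networks look in the newest picture that a camera, given by its name, has taken for a name from the list of things; names that differ only in an ending like _2 or _b are one class to them, and where a whole thing is asked for, a point or a joint stands for the part that bears it (a point fixed in the world has none). Each returns a list of dicts, best first, with "p" (0 to 1); they miss things now and then, are a little off and sometimes report something else, mostly with a low value. They report only what shows in the picture. A call takes as long as a camera call. They do not tell look-alikes from the thing itself.
- env.look_for(camera, label): "at" ([column, row] in pixels, amid what is visible of it).
The state is a dict: "time": time; "joints": joint angles; "joint_vel": joint speeds; "tau": joint torques, N m; "tcp_pos": TCP position; "eef_rot": TCP orientation; "wrist_force": force on the tool from outside, world axes, zero at the start; "torque": the same for the moment, N m; "opening": finger opening in m; "grasp_force": force on a finger pad.
Only numpy, scipy, OpenCV 4.12 (cv2) and the standard library are available. Lean on these libraries where they do the work, as an engineer would, in place of code of your own. Each camera call takes 0.05 s, during which the arm holds its last target. There are 200 camera calls.

## Task

Clamp the racquet frame lying in the frame holder: lift the long T-key out of its wooden block, lower it gently down the tall tube of the holder, feel its square socket fully onto the square stem hidden at the bottom and turn it clockwise until the jaw holds the frame snugly, without over-tightening it. Then draw the key out and stand it back in the hole it came from without dropping it, leaving the frame clamped and everything else on the bench where it is.

Things in the scene. Friction and masses are not known exactly. Their poses are not given: they have to be found in the camera images.
- holder: Bench-fixed racquet frame holder: aluminium bed 70 wide, 480 long, 22 high, with a brass knob and a tower at one end and a throat cradle at the other. Origin on the bench under the tower's axis; y along the bed towards the racquet's handle, z up. The tower is an upright steel tube, 30 mm bore, mouth flared to 42 mm.
- well_mouth (a point): centre of the tube's mouth, on the tower axis, 128 mm above the bench
- well_floor (a point): floor of the tube, on its axis, 28 mm above the bench, 100 mm below the mouth. On it stands a brass stem 12 mm square, its top (tapered over the last 3.5 mm) 17 mm above the floor, at an unknown angle. Clockwise from above tightens; it stays where it is left. Torque: 0.2 to 0.3 N m while the jaw is free, rising once it bears (after at most 1 rad); 0.4 N m is snug, over 0.5 N m is too much.
- jaw: rubber-faced steel jaw, 22 wide, 18 high, between the tower and the racquet's hoop tip. Origin: centre of the lower edge of its pressing face. An eccentric on the stem pushes it along the holder's y, 5 mm per radian; it starts 1.5 to 4.5 mm short of pinching the frame against the fixed post inside the hoop.
- racquet: orange unstrung junior racquet, 533 long, hoop 215 wide, beam 12 thick and 20 high, 0.21 kg, lying loose in the holder, its hoop tip between jaw and post. Origin: centre of the hoop, on the underside; y towards the handle.
- key_block: fixed dark wooden block 70 x 240 x 55 high with three holes of 31 mm, 47 deep (floor 8 mm above the bench), 75 apart along its y. Origin: centre of the underside. The T-key, a nut key and a nut driver stand in the holes, in any order.
- t_key: the long T-key, 165 tall, about 0.24 kg, standing upright in the block: square socket sleeve at the foot, 19 mm outside, 13.6 inside, 20 deep (0.15 rad of play either way on the stem); 12 mm round shaft; crossbar on top, 96 long, 14 x 14. Origin: centre of the socket's mouth at the foot; z up the shaft, x along the crossbar; the socket's flats are parallel to x and y.
- t_key_bar (a point): centre of the T-key's crossbar, where it is gripped, 158 mm above the key's foot
- nut_key: shorter T-key for nuts, 111 tall, crossbar 70 long; not needed. Origin: centre of its foot.
- nut_driver: nut driver with a round black handle, 128 tall; not needed. Origin: centre of its foot.
- peg_tube: green plastic tube of grommet pegs with a white cap, 35 across, 110 tall, standing near the tower. Origin: centre of its foot.
- grommet_set: white grommet strip 150 long, 14 high, lying near the tower. Origin: centre of the underside.
- awl: ball-end awl lying on the bench, 170 long, 26 thick at the wooden handle. Origin: on the bench under the handle's front end.
- string_clamp: metal string clamp, about 110 long, 22 high, lying at the back. Origin: under its centre.
Things that resemble listed ones, but are neither listed nor needed, are in the scene too. What is shaped like the key_block but orange is not meant.

How it is judged:
On the way, in this order (a step that is already met when the one before it is completed fails the run):
1. the T-key's socket is fully down over the square stem at the bottom of the tube (z of t_key in the frame of holder below 0.034 m and horizontal distance between t_key and well_mouth below 0.006 m), for 0.2 s.
2. the jaw is tightened on the frame by the key (all of step 1 and contact force between jaw and racquet above 20 N), for 0.2 s.
At the end, for the whole second after the job is handed in: The jaw holds the frame with 20 to 110 N, the T-key stands upright at rest in the hole it came from (foot within 12 mm of its start), the racquet is within 15 mm and every other thing within 25 mm of where it was (contact force between jaw and racquet above 20 N and z of t_key in the frame of key_block below 0.014 m and angle between t_key's own z axis and vertical below 0.15 rad and linear speed of each of t_key, racquet below 0.02 m/s and distance of t_key from where it was at the start of the episode below 0.012 m); the robot touches nothing.
It fails at once if the frame is over-tightened: jaw pressing it with more than 110 N (contact force between jaw and racquet above 110 N).
It fails at once if the key is forced down: more than 35 N between it and the holder while its socket is not fully down over the stem and the jaw does not yet bear on the frame (contact force between jaw and racquet below 5 N and contact force between t_key and holder above 35 N and z of t_key in the frame of holder above 0.034 m).
It fails at once if the key is dropped: it moves at over 0.5 m/s out of the fingers (contact force between the fingers and t_key below 0.1 N and linear speed of t_key above 0.5 m/s).
It fails at once if the racquet is shifted by more than 15 mm (distance of racquet from where it was at the start of the episode above 0.015 m).
It fails at once if another thing on the bench is shifted by more than 25 mm (distance of any of nut_key, nut_driver, peg_tube, grommet_set, awl, string_clamp from where it was at the start of the episode above 0.025 m).
It also fails if it takes over 72 s, if anything falls off the work surface, if the arm or the gripper's body presses on something with over 40 N, if the wrist force passes 120 N, or if a joint passes its speed limit or range.

## Working session

There is one attempt and no reset: what is moved stays moved. The work goes in short steps, Python scripts to look and compute and a tool call to move; the robot and the scene stay as the last step left them, time stands still between calls to the robot, and variables do not carry over. Pictures are saved under pics/ and viewed, at most 10 in all, crops included, and the job is handed in when it is done.

Besides the shell and the picture viewer there is one more tool, called after "Request:" as name([rows], argument=value, ...), one row to a line, values as JSON. drive_tool: Moves the arm, as the interface text tells. Its arguments: {"type":"object","properties":{"targets":{"type":"array","items":{"type":"object","properties":{"delta_pos":{"type":"array","items":{"type":"number"}},"twist":{"type":"number"}}}},"hand":{"type":"number"}},"required":["targets"]}

```bash
ls; mkdir -p pics
cat > h.py <<'E'
import numpy as np, cv2, json
from bench import env
def cal(n):
    c=env.calibration(n); K=np.array([[c['fx'],0,c['cx']],[0,c['fy'],c['cy']],[0,0,1.]])
    R,_=cv2.Rodrigues(np.array(c['rvec'],float)); return K,R,np.array(c['tvec'],float).reshape(3)
def ray(n,uv,c=None):
    K,R,t=c or cal(n); d=R.T@np.linalg.inv(K)@np.array([uv[0],uv[1],1.]); return -R.T@t,d/np.linalg.norm(d)
def onz(n,uv,z,c=None):
    o,d=ray(n,uv,c); return o+d*(z-o[2])/d[2]
def proj(n,P,c=None):
    K,R,t=c or cal(n); p=(K@(R@np.array(P,float).T+t[:,None])).T if np.ndim(P)>1 else K@(R@np.array(P,float)+t)
    return p[...,:2]/p[...,2:]
def tri(rs):
    A=sum(np.eye(3)-np.outer(d,d) for o,d in rs); b=sum((np.eye(3)-np.outer(d,d))@o for o,d in rs); return np.linalg.solve(A,b)
def snap(n,f):
    im=env.read_camera(n); cv2.imwrite(f,im[:,:,::-1]); return im
E
python3 - <<'E'
from h import *
for n in ['scene','top']:
    snap(n,f'pics/{n}0.png')
    for l in ['t_key','t_key_bar','well_mouth','key_block','nut_key','nut_driver','peg_tube','holder','jaw']:
        print(n,l,[(np.round(d['at']).tolist(),round(d['p'],2)) for d in env.look_for(n,l)[:3]])
print(env.state())
E
```

```text
pics
scene t_key [([307.0, 194.0], 0.8)]
scene t_key_bar [([301.0, 195.0], 0.65)]
scene well_mouth [([368.0, 183.0], 0.59)]
scene key_block [([332.0, 194.0], 0.74), ([231.0, 358.0], 0.73), ([236.0, 216.0], 0.63)]
scene nut_key [([256.0, 246.0], 0.72), ([280.0, 228.0], 0.71)]
scene nut_driver [([281.0, 232.0], 0.61)]
scene peg_tube [([386.0, 198.0], 0.78)]
scene holder [([371.0, 183.0], 0.67)]
scene jaw []
top t_key [([343.0, 211.0], 0.76), ([376.0, 212.0], 0.35)]
top t_key_bar [([346.0, 213.0], 0.55)]
top well_mouth [([201.0, 222.0], 0.76), ([122.0, 246.0], 0.43)]
top key_block [([366.0, 301.0], 0.9), ([375.0, 220.0], 0.76), ([479.0, 164.0], 0.75)]
top nut_key [([408.0, 213.0], 0.73), ([343.0, 212.0], 0.54)]
top nut_driver [([376.0, 211.0], 0.68)]
top peg_tube [([255.0, 166.0], 0.64), ([197.0, 220.0], 0.3)]
top holder [([344.0, 210.0], 0.75), ([196.0, 220.0], 0.6)]
top jaw []
{'time': 1.0, 'joints': array([-1.30681899e+00,  1.15975352e-01,  1.44159515e+00, -1.35140670e-05,
        1.58399900e+00, -3.78160212e-02]), 'joint_vel': array([ 0.0021692 ,  0.00075688, -0.0004307 ,  0.00050173,  0.0003211 ,
        0.00037581]), 'tau': array([-3.40389655e-03, -7.31759048e+01, -6.32640696e+01, -2.20761758e-04,
        7.76599209e-04,  4.89451338e-05]), 'tcp_pos': array([ 0.20061102, -0.64450535,  0.23132278]), 'eef_rot': array([ 1.22649603e-05,  9.88636695e-01,  1.50324597e-01, -5.40700118e-06]), 'wrist_force': array([-0.19690043,  0.6521573 ,  0.02509906]), 'torque': array([ 0.00922559, -0.013058  ,  0.04388707]), 'grasp_force': 0.0, 'opening': 0.08517190742835958}
```

View pics/top0.png

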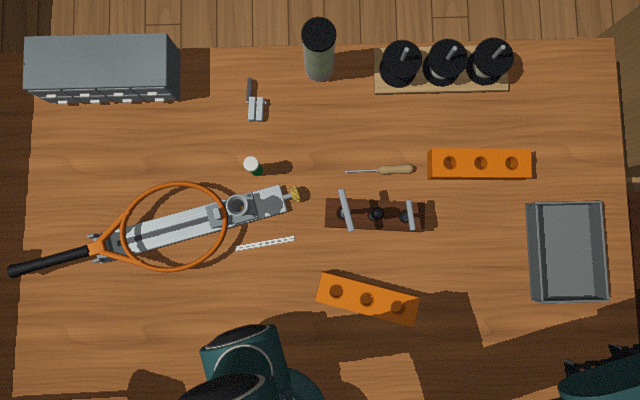

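View pics/scene0.png

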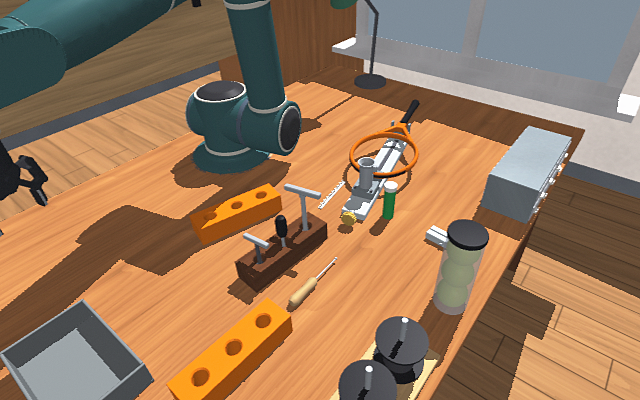

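Run:
```python
from h import *
for n in ['scene','top']:
    K,R,t=cal(n); print(n,K[0,0],-R.T@t,R[2])
print('bar',tri([ray('scene',(301,195)),ray('top',(346,213))]), onz('top',(346,213),.166))
print('mouth',tri([ray('scene',(368,183)),ray('top',(201,222))]), onz('top',(201,222),.128),onz('top',(122,246),.128))
```

```text
scene 393.4579150253145 [ 1.02597888 -0.71386958  0.733473  ] [-0.49725516  0.60645154 -0.62044648]
top 484.5858220770276 [ 0.43908058 -0.12706075  1.22234255] [ 0.08955228  0.00433491 -0.99597269]
bar [ 0.50088727 -0.18104051  0.15104948] [ 0.49894744 -0.18135074  0.166     ]
mouth [ 0.48432507  0.17280901 -0.02565227] [0.48867612 0.14489249 0.128     ] [0.43890984 0.32324287 0.128     ]
```

The top view shows the dark block with the long T-key bar running from (340,190) to (352,230). The tower mouth is at (237,204), where the network was off. In the scene view the bar is at (302,191) and the mouth at (367,163).

Run:
```python
from h import *
print('bar',tri([ray('scene',(302,191)),ray('top',(346,210))]), onz('top',(346,210),.166))
a,b=onz('top',(340,190),.173),onz('top',(352,230),.173); print('yaw',np.arctan2(*(a-b)[1::-1]),np.linalg.norm(a-b))
print('mouth',tri([ray('scene',(367,163)),ray('top',(237,204))]), onz('top',(237,204),.128))
K,R,t=cal('wrist'); s=env.state(); from scipy.spatial.transform import Rotation as Ro
q=s['eef_rot']; T=Ro.from_quat([*q[1:],q[0]]).as_matrix()
print('cam in tool',T.T@(-R.T@t-s['tcp_pos']),'axis',T.T@R[2], K[0,0]); print(T)
print('peg',onz('top',(252,162),.11))
```

```text
bar [ 0.50614004 -0.18095453  0.16561713] [ 0.50550113 -0.18154018  0.166     ]
yaw 0.26236518661880637 0.09058387673204121
mouth [0.52830376 0.0642262  0.12347369] [0.52750603 0.06307849 0.128     ]
cam in tool [ 0.07616918  0.00061091 -0.14187183] axis [-2.96891964e-01 -3.68483126e-05  9.54911074e-01] 338.27957246819085
[[ 9.54805031e-01  2.97232825e-01 -7.00366915e-06]
 [ 2.97232825e-01 -9.54805031e-01 -2.58767902e-05]
 [-1.43785700e-05  2.26255691e-05 -1.00000000e+00]]
peg [0.62592663 0.03048732 0.11      ]
```

Request:
drive_tool([
  {"delta_pos": [2.15, -1.76, -0.2], "twist": 0},
  {"delta_pos": [2.15, -1.76, -0.2], "twist": 0},
  {"delta_pos": [2.15, -1.76, -0.2], "twist": 0},
  {"delta_pos": [2.15, -1.76, -0.2], "twist": 0},
  {"delta_pos": [2.15, -1.76, -0.2], "twist": 0},
], hand=4.5)

```text
time: 1.42
tcp_pos: [0.2776, -0.5274, 0.2414]
eef_rot: [0.0, 0.989, 0.15, 0.0]
wrist_force: [0.1, -0.2, 0.4]
opening: 0.045
grasp_force: 0.0
```

Request:
drive_tool([
  {"delta_pos": [2.15, -1.76, -0.2], "twist": 0},
  {"delta_pos": [2.15, -1.76, -0.2], "twist": 0},
  {"delta_pos": [2.15, -1.76, -0.2], "twist": 0},
  {"delta_pos": [2.15, -1.76, -0.2], "twist": 0},
  {"delta_pos": [2.15, -1.76, -0.2], "twist": 0},
])

```text
time: 1.83
tcp_pos: [0.3541, -0.4113, 0.2516]
eef_rot: [0.0, 0.989, 0.15, 0.0]
wrist_force: [0.3, -0.1, -0.3]
opening: 0.0451
grasp_force: 0.0
```

Request:
drive_tool([
  {"delta_pos": [2.15, -1.76, -0.2], "twist": 0},
  {"delta_pos": [2.15, -1.76, -0.2], "twist": 0},
  {"delta_pos": [2.15, -1.76, -0.2], "twist": 0},
  {"delta_pos": [2.15, -1.76, -0.2], "twist": 0},
  {"delta_pos": [2.15, -1.76, -0.2], "twist": 0},
])

```text
time: 2.25
tcp_pos: [0.4306, -0.2953, 0.2616]
eef_rot: [0.0, 0.989, 0.15, 0.0]
wrist_force: [-1.1, -0.7, 0.4]
opening: 0.0452
grasp_force: 0.0
```

Request:
drive_tool([
  {"delta_pos": [2.15, -1.76, 0], "twist": 0},
  {"delta_pos": [2.15, -1.76, 0], "twist": 0},
  {"delta_pos": [2.15, -1.76, 0], "twist": 0},
  {"delta_pos": [2.15, -1.76, 0], "twist": 0},
  {"delta_pos": [0, 0, 0], "twist": 0},
])

```text
time: 2.67
tcp_pos: [0.493, -0.2006, 0.2613]
eef_rot: [-0.0, 0.988, 0.152, 0.0]
wrist_force: [0.0, -0.3, 0.7]
opening: 0.0451
grasp_force: 0.0
```

Run:
```python
from h import *
c=cal('wrist'); snap('wrist','pics/w1.png')
np.savez('pics/w1.npz',K=c[0],R=c[1],t=c[2])
for l in ['t_key_bar','t_key']: print([(np.round(d['at']).tolist(),round(d['p'],2)) for d in env.look_for('wrist',l)[:3]])
print(proj('wrist',[.506,-.181,.166],c))
```

```text
[([301.0, 170.0], 0.63)]
[([301.0, 172.0], 0.66)]
[300.75933569 176.85283153]
```

View pics/w1.png

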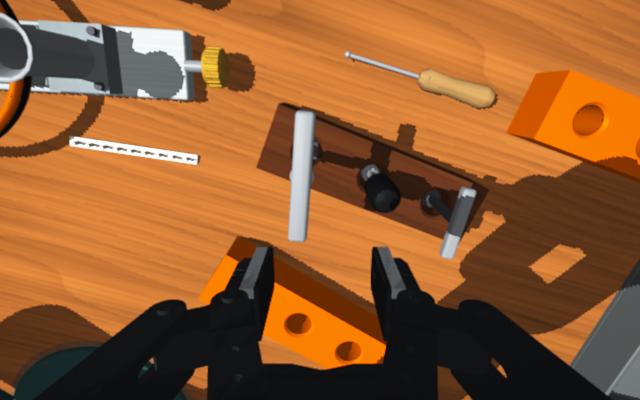

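The bar runs from (305,112) to (298,240) in the wrist view, centred at about (302,176), as predicted. Next I look down the tower to see whether the stem's angle shows.

Request:
drive_tool([
  {"delta_pos": [0.45, -3.03, 0], "twist": 0},
  {"delta_pos": [0.45, -3.03, 0], "twist": 0},
  {"delta_pos": [0.45, -3.03, 0], "twist": 0},
  {"delta_pos": [0.45, -3.03, 0], "twist": 0},
  {"delta_pos": [0.45, -3.03, 0], "twist": 0},
])

```text
time: 3.23
tcp_pos: [0.467, -0.0523, 0.2615]
eef_rot: [0.0, 0.989, 0.149, 0.0]
wrist_force: [0.3, -0.0, 0.0]
opening: 0.0447
grasp_force: 0.0
```

Request:
drive_tool([
  {"delta_pos": [0.45, -3.03, 0], "twist": 0},
  {"delta_pos": [0.45, -3.03, 0], "twist": 0},
  {"delta_pos": [0.45, -3.03, 0], "twist": 0},
  {"delta_pos": [0, 0, 0], "twist": 0},
  {"delta_pos": [0, 0, 0], "twist": 0},
])

```text
time: 3.65
tcp_pos: [0.4534, 0.0385, 0.2615]
eef_rot: [0.0, 0.989, 0.151, 0.0]
wrist_force: [0.0, -0.5, 0.7]
opening: 0.0449
grasp_force: 0.0
```

Run:
```python
from h import *
c1=np.load('pics/w1.npz'); c1=(c1['K'],c1['R'],c1['t'])
a,b=onz('',(305.5,112),.173,c1),onz('',(298,240),.173,c1); print('bar',a,b,(a+b)/2,np.linalg.norm(a-b),'yaw',np.arctan2(*(a-b)[1::-1]))
print(env.state()['tcp_pos'])
c=cal('wrist'); im=snap('wrist','pics/w2.png'); np.savez('pics/w2.npz',K=c[0],R=c[1],t=c[2])
m=proj('wrist',[.528,.064,.128],c); print('pred',m, 'floor',proj('wrist',[.528,.064,.045],c))
print([(np.round(d['at']).tolist(),round(d['p'],2)) for d in env.look_for('wrist','well_mouth')[:3]])
x,y=np.round(m).astype(int); cr=im[max(0,y-60):y+60,x-60:x+60]
cr=np.clip((cr/255.)**.5*255,0,255).astype(np.uint8)
print((x-60,max(0,y-60)))
cv2.imwrite('pics/w2c.png',cv2.resize(cr[:,:,::-1],None,fx=5,fy=5,interpolation=cv2.INTER_CUBIC))
```

```text
bar [ 0.5509324  -0.17147045  0.173     ] [ 0.46101071 -0.19257085  0.173     ] [ 0.50597155 -0.18202065  0.173     ] 0.09236415456344345 yaw 0.23048316947849548
[0.45337092 0.03853569 0.26153114]
pred [318.72353876  89.17555137] floor [319.49377136  90.03348502]
[([218.0, 87.0], 0.79)]
(np.int64(259), np.int64(29))
```

View pics/w2c.png

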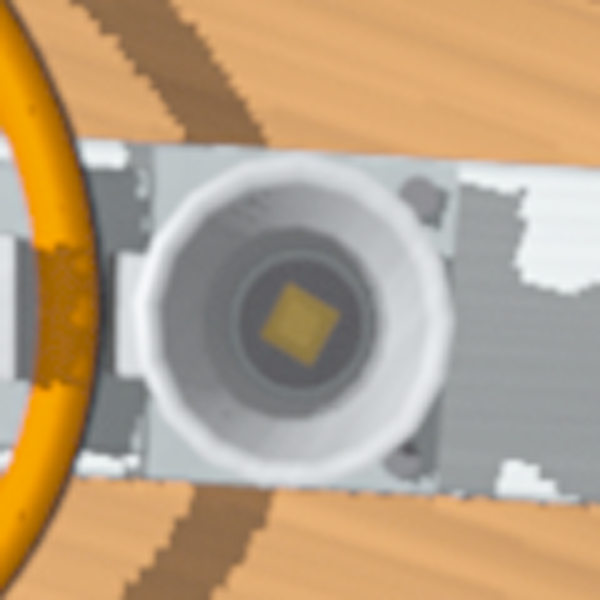

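The crop shows the mouth rim centred at about crop (295,316). The brass square stem has corners at crop (290,282), (342,318), (310,366) and (260,332), so its angle can be measured.

Run:
```python
from h import *
c=np.load('pics/w2.npz'); c=(c['K'],c['R'],c['t'])
px=lambda p:((p[0]+.5)/5-.5+259,(p[1]+.5)/5-.5+29)
print('mouth',onz('',px((295,316)),.128,c))
im=cv2.imread('pics/w2.png')[60:120,290:350]; h=cv2.cvtColor(im,cv2.COLOR_BGR2HSV)
m=((h[...,0]>15)&(h[...,0]<35)&(h[...,1]>110)).astype(np.uint8)
n,l,s,ce=cv2.connectedComponentsWithStats(m); k=1+np.argmin([np.hypot(*(ce[i]-[29,34])) + (s[i,4]<20)*99 for i in range(1,n)])
print(s[k],ce[k]+[290,60]); print('stem centre net',onz('',ce[k]+[290,60],.043,c))
P=[onz('',px(p),.0425,c) for p in [(290,282),(342,318),(310,366),(260,332)]]
print('stem c',np.mean(P,0))
for i in range(4):
    e=P[(i+1)%4]-P[i]; print(np.linalg.norm(e), np.mod(np.arctan2(e[1],e[0]),np.pi/2))
r=cv2.minAreaRect(cv2.findContours((l==k).astype(np.uint8),0,2)[0][0]); B=[onz('',b+[290,60],.0425,c) for b in cv2.boxPoints(r)]
e=B[1]-B[0]; print('rect',r,np.mod(np.arctan2(e[1],e[0]),np.pi/2))
q=env.state()['eef_rot']; print('tool yaw',2*np.arctan2(q[2],q[1]),env.state()['joints'])
```

```text
mouth [0.52588457 0.06425761 0.128     ]
[ 21  26  16  16 151] [318.52317881  93.33112583]
stem centre net [0.52466035 0.06401111 0.043     ]
stem c [0.52452751 0.06378396 0.0425    ]
0.01264502253895547 1.2919854081118278
0.011452742573815348 1.267843695187167
0.012192636808031138 1.2948181817455815
0.011485292380712457 1.3073075753144452
rect ((28.397058486938477, 33.338233947753906), (12.34789752960205, 12.176399230957031), 30.963754653930664) 1.307058358261373
tool yaw 0.3009591262580748 [ 2.63086928e-02 -3.81228713e-01  1.84271514e+00 -3.78729493e-04
  1.67993524e+00  1.29610461e+00]
```

Request:
drive_tool([
  {"delta_pos": [-0.185, 2.815, 0], "twist": 0},
  {"delta_pos": [-0.185, 2.815, 0], "twist": 0},
  {"delta_pos": [-0.185, 2.815, 0], "twist": 0},
  {"delta_pos": [-0.185, 2.815, 0], "twist": 0},
  {"delta_pos": [-0.185, 2.815, 0], "twist": 0},
])

```text
time: 4.17
tcp_pos: [0.4864, -0.1019, 0.2613]
eef_rot: [0.0, 0.989, 0.149, -0.0]
wrist_force: [0.0, 1.0, 0.3]
opening: 0.045
grasp_force: 0.0
```

Request:
drive_tool([
  {"delta_pos": [-0.185, 2.815, 0], "twist": 0},
  {"delta_pos": [-0.185, 2.815, 0], "twist": 0},
  {"delta_pos": [-0.185, 2.815, 0], "twist": 0},
  {"delta_pos": [0, 0, 1], "twist": 0.06},
  {"delta_pos": [0, 0, 1], "twist": 0},
])

```text
time: 4.58
tcp_pos: [0.5061, -0.184, 0.2408]
eef_rot: [0.0, 0.993, 0.117, -0.0]
wrist_force: [0.4, 0.2, -0.3]
opening: 0.0451
grasp_force: 0.0
```

Request:
drive_tool([
  {"delta_pos": [0, 0, 0], "twist": 0},
  {"delta_pos": [0, 0, 0], "twist": 0},
  {"delta_pos": [0, 0, 0], "twist": 0},
  {"delta_pos": [0, 0, 0], "twist": 0},
  {"delta_pos": [0, 0, 0], "twist": 0},
])

```text
time: 5.0
tcp_pos: [0.5065, -0.1807, 0.242]
eef_rot: [0.0, 0.993, 0.121, 0.0]
wrist_force: [0.0, 0.5, 0.3]
opening: 0.0449
grasp_force: 0.0
```

Run:
```python
from h import *
print(env.state()['tcp_pos'],env.state()['eef_rot'])
c=cal('wrist'); im=snap('wrist','pics/w3.png'); np.savez('pics/w3.npz',K=c[0],R=c[1],t=c[2])
print(proj('',[.506,-.182,.173],c))
```

```text
[ 0.50650504 -0.18072     0.24195949] [2.32313974e-04 9.92631665e-01 1.21169918e-01 4.16781438e-04]
[322.80572077 214.40225623]
```

View pics/w3.png

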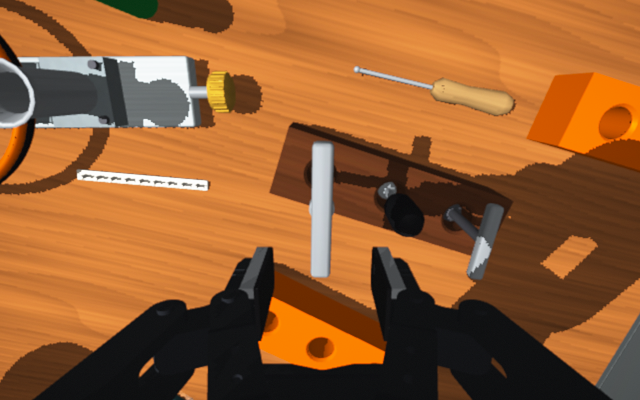

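The bar runs from (322,143) to (320,276), in line with the fingers. A sleeve edge shows slightly on the left at (313,208).

Run:
```python
from h import *
L=lambda f:(lambda c:(c['K'],c['R'],c['t']))(np.load(f))
c1,c3=L('pics/w1.npz'),L('pics/w3.npz')
def bar(f,box):
    x0,y0,x1,y1=box; im=cv2.imread(f)[y0:y1,x0:x1]; h=cv2.cvtColor(im,cv2.COLOR_BGR2HSV)
    m=((h[...,1]<50)&(h[...,2]>120)).astype(np.uint8); m=cv2.morphologyEx(m,cv2.MORPH_OPEN,np.ones((9,9)))
    r=cv2.minAreaRect(max(cv2.findContours(m,0,2)[0],key=cv2.contourArea)); b=cv2.boxPoints(r)+[x0,y0]; b=b[np.argsort(b[:,1])]
    return b[:2].mean(0),b[2:].mean(0),r
e1=bar('pics/w1.png',(270,90,340,260)); e3=bar('pics/w3.png',(290,125,350,300)); print(e1,e3)
E=[tri([ray('',e1[i],c1),ray('',e3[i],c3)]) for i in (0,1)]; print('tri',E,np.mean(E,0))
a,b=[onz('',e3[i],.172,c3) for i in (0,1)]; print(a,b,(a+b)/2,np.linalg.norm(a-b),'yaw',np.arctan2(*(a-b)[1::-1]))
q=env.state()['eef_rot']; print('tool yaw',2*np.arctan2(q[2],q[1]),env.state()['joints'][5])
im=cv2.imread('pics/w3.png')[130:290,250:410]; cv2.imwrite('pics/w3c.png',cv2.resize(im,None,fx=3.7,fy=3.7,interpolation=cv2.INTER_CUBIC))
```

```text
(array([304.22957611, 110.82684612]), array([296.13229847, 240.38327026]), ((30.180936813354492, 85.60505676269531), (19.02537727355957, 129.8092041015625), 3.5763344764709473)) (array([321.97614479, 142.78715515]), array([317.93486214, 276.14953613]), ((29.955503463745117, 84.46834564208984), (20.414871215820312, 133.42359924316406), 1.7357045412063599))
tri [array([ 0.55105448, -0.17025505,  0.16760525]), array([ 0.45648465, -0.19127114,  0.16548006])] [ 0.50376956 -0.18076309  0.16654266]
[ 0.55164194 -0.17009557  0.172     ] [ 0.45981487 -0.18996415  0.172     ] [ 0.5057284  -0.18002986  0.172     ] 0.09395196652913443 yaw 0.21308475726603987
tool yaw 0.24273646199084636 0.9378332864793709
```

View pics/w3c.png

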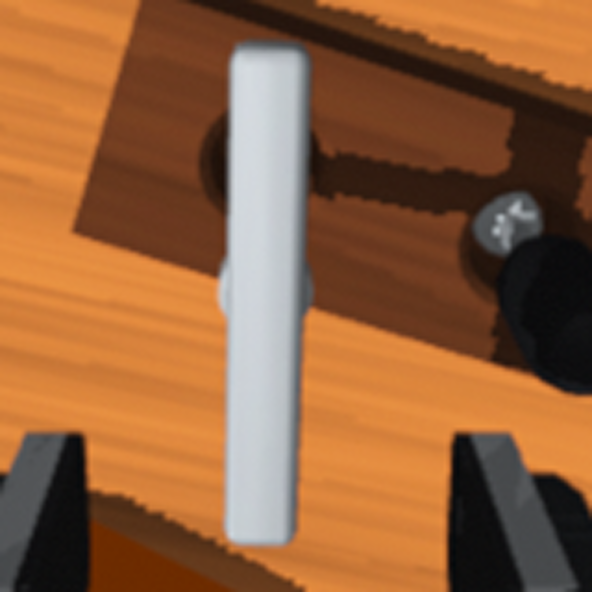

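Request:
drive_tool([
  {"delta_pos": [0, 0, 2], "twist": 0.015},
  {"delta_pos": [0, 0, 2], "twist": 0},
  {"delta_pos": [0, 0, 2], "twist": 0},
  {"delta_pos": [0, 0, 2], "twist": 0},
  {"delta_pos": [0, 0, 1.4], "twist": 0},
])

```text
time: 5.47
tcp_pos: [0.5061, -0.1807, 0.1457]
eef_rot: [-0.0, 0.994, 0.113, -0.0]
wrist_force: [0.4, 0.9, -0.3]
opening: 0.045
grasp_force: 0.0
```

Request:
drive_tool([
  {"delta_pos": [0, 0, 0], "twist": 0},
  {"delta_pos": [0, 0, 0], "twist": 0},
  {"delta_pos": [0, 0, 0], "twist": 0},
  {"delta_pos": [0, 0, 0], "twist": 0},
  {"delta_pos": [0, 0, 0], "twist": 0},
])

```text
time: 5.88
tcp_pos: [0.5068, -0.1812, 0.1485]
eef_rot: [0.0, 0.994, 0.113, 0.001]
wrist_force: [0.2, -0.3, -0.0]
opening: 0.0451
grasp_force: 0.0
```

Request:
drive_tool([
  {"delta_pos": [0, 0, 0], "twist": 0},
  {"delta_pos": [0, 0, 0], "twist": 0},
  {"delta_pos": [0, 0, 0], "twist": 0},
  {"delta_pos": [0, 0, 0], "twist": 0},
  {"delta_pos": [0, 0, 0], "twist": 0},
], hand=0)

```text
time: 6.3
tcp_pos: [0.5066, -0.1811, 0.1479]
eef_rot: [0.0, 0.994, 0.113, 0.0]
wrist_force: [-0.8, -0.4, 5.7]
opening: 0.015
grasp_force: 58.5
```

Request:
drive_tool([
  {"delta_pos": [0, 0, 0], "twist": 0},
  {"delta_pos": [0, 0, 0], "twist": 0},
  {"delta_pos": [0, 0, 0], "twist": 0},
  {"delta_pos": [0, 0, 0], "twist": 0},
  {"delta_pos": [0, 0, 0], "twist": 0},
])

```text
time: 6.72
tcp_pos: [0.5066, -0.1811, 0.1479]
eef_rot: [0.0, 0.994, 0.113, 0.0]
wrist_force: [0.3, 0.6, 5.7]
opening: 0.0149
grasp_force: 58.5
```

Run:
```python
from h import *
s=env.state(); print(s['tcp_pos'],s['eef_rot'],s['opening'],s['torque'],env.pinch_z)
c=cal('wrist'); im=snap('wrist','pics/w4.png'); np.savez('pics/w4.npz',K=c[0],R=c[1],t=c[2])
```

```text
[ 0.50663626 -0.18114237  0.14785213] [1.99936925e-04 9.93574412e-01 1.13179955e-01 3.81643825e-04] 0.01494757035682402 [ 0.05246104  0.04527171 -0.00890966] 0.0187
```

Request:
drive_tool([
  {"delta_pos": [0, 0, -0.5], "twist": 0},
  {"delta_pos": [0, 0, -1], "twist": 0},
  {"delta_pos": [0, 0, -1.5], "twist": 0},
  {"delta_pos": [0, 0, -1.5], "twist": 0},
  {"delta_pos": [0, 0, -1.5], "twist": 0},
])

```text
time: 7.18
tcp_pos: [0.5062, -0.181, 0.2084]
eef_rot: [-0.0, 0.994, 0.113, -0.0]
wrist_force: [1.4, 0.2, -3.2]
opening: 0.0144
grasp_force: 58.6
```

Request:
drive_tool([
  {"delta_pos": [0, 0, -2], "twist": 0},
  {"delta_pos": [0, 0, -2], "twist": 0},
  {"delta_pos": [0, 0, -2], "twist": 0},
  {"delta_pos": [0, 0, -2], "twist": 0},
  {"delta_pos": [0, 0, -1], "twist": 0},
])

```text
time: 7.6
tcp_pos: [0.5066, -0.1811, 0.3004]
eef_rot: [0.001, 0.994, 0.113, 0.001]
wrist_force: [-0.6, -0.4, -3.3]
opening: 0.0149
grasp_force: 58.6
```

Request:
drive_tool([
  {"delta_pos": [0.73, -2.346, 0], "twist": 0},
  {"delta_pos": [0.73, -2.346, 0], "twist": 0},
  {"delta_pos": [0.73, -2.346, 0], "twist": 0},
  {"delta_pos": [0.73, -2.346, 0], "twist": 0},
  {"delta_pos": [0.73, -2.346, 0], "twist": 0},
])

```text
time: 8.02
tcp_pos: [0.5154, -0.0575, 0.2971]
eef_rot: [-0.0, 0.994, 0.113, -0.0]
wrist_force: [-0.3, -0.4, -2.3]
opening: 0.0144
grasp_force: 58.7
```

Request:
drive_tool([
  {"delta_pos": [0.73, -2.346, 0], "twist": 0},
  {"delta_pos": [0.73, -2.346, 0], "twist": 0},
  {"delta_pos": [0.73, -2.346, 0], "twist": 0},
  {"delta_pos": [0.73, -2.346, 0], "twist": 0},
  {"delta_pos": [0.73, -2.346, 0], "twist": 0},
])

```text
time: 8.43
tcp_pos: [0.5245, 0.0651, 0.2972]
eef_rot: [0.0, 0.994, 0.113, -0.0]
wrist_force: [0.3, -0.1, -1.9]
opening: 0.0144
grasp_force: 58.7
```

Request:
drive_tool([
  {"delta_pos": [0, 0, 0], "twist": -0.106},
  {"delta_pos": [0, 0, 0], "twist": -0.106},
  {"delta_pos": [0, 0, 0], "twist": -0.106},
  {"delta_pos": [0, 0, 0], "twist": -0.106},
  {"delta_pos": [0, 0, 0], "twist": -0.106},
])

```text
time: 8.85
tcp_pos: [0.5246, 0.064, 0.2971]
eef_rot: [-0.0, 0.928, 0.372, -0.0]
wrist_force: [0.7, 0.8, -2.7]
opening: 0.0144
grasp_force: 58.8
```

Request:
drive_tool([
  {"delta_pos": [0, 0, 0], "twist": -0.106},
  {"delta_pos": [0, 0, 0], "twist": -0.106},
  {"delta_pos": [0, 0, 0], "twist": -0.106},
  {"delta_pos": [0, 0, 0], "twist": -0.106},
  {"delta_pos": [0, 0, 0], "twist": -0.106},
])

```text
time: 9.27
tcp_pos: [0.5246, 0.0639, 0.2971]
eef_rot: [-0.0, 0.798, 0.602, -0.0]
wrist_force: [-0.2, 1.2, -2.3]
opening: 0.0146
grasp_force: 58.8
```

Request:
drive_tool([
  {"delta_pos": [0, 0, 0], "twist": 0},
  {"delta_pos": [0, 0, 0], "twist": 0},
  {"delta_pos": [0, 0, 0], "twist": 0},
  {"delta_pos": [0, 0, 0], "twist": 0},
  {"delta_pos": [0, 0, 0], "twist": 0},
])

```text
time: 9.68
tcp_pos: [0.5248, 0.0639, 0.2973]
eef_rot: [-0.0, 0.801, 0.599, -0.0]
wrist_force: [-0.4, -0.3, -2.9]
opening: 0.0141
grasp_force: 58.8
```

Run:
```python
from h import *
s=env.state(); q=s['eef_rot']; print(s['tcp_pos'],2*np.arctan2(q[2],q[1]),s['opening'],s['torque'],s['wrist_force'],s['joints'])
im=snap('scene','pics/s5.png'); print(proj('scene',[[.525,.064,.128],s['tcp_pos']-[0,0,.14],s['tcp_pos']+[0,0,.018]]))
w=snap('wrist','pics/w5.png'); cr=im[90:190,310:430]; cr=cv2.resize(cr,None,fx=4,fy=4,interpolation=cv2.INTER_CUBIC)
w2=cv2.resize(w[100:300,220:420],(400,400)); o=np.zeros((400,880,3),np.uint8); o[:,:480]=cr; o[:,480:]=w2
cv2.imwrite('pics/c5.png',cv2.resize(o,(800,364))[:,:,::-1])
```

```text
[0.52477544 0.06394918 0.29729675] 1.285131130549971 0.014108841341235193 [ 0.02574169 -0.0094507   0.06158549] [-0.41481932 -0.27650869 -2.89905772] [ 7.30017746e-02 -2.13858591e-01  1.65390345e+00  1.16098917e-05
  1.70159268e+00  3.58668485e-01]
[[365.83474936 161.3183576 ]
 [366.15767995 152.32584015]
 [368.57129684  98.19075823]]
```

View pics/c5.png

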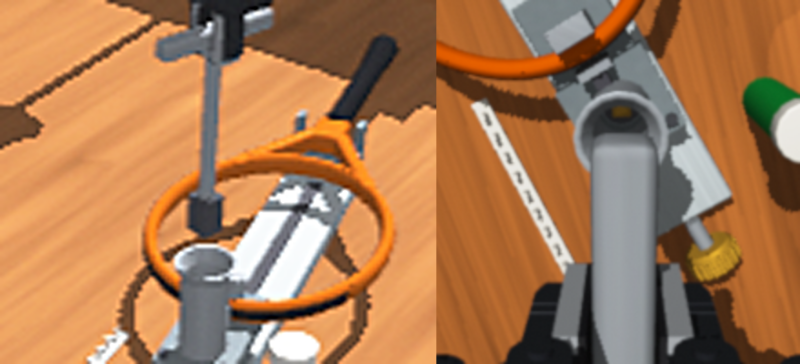

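The key hangs vertically over the mouth, so I'm lowering it.

Request:
drive_tool([
  {"delta_pos": [0, 0, 1], "twist": 0},
  {"delta_pos": [0, 0, 1], "twist": 0},
  {"delta_pos": [0, 0, 1], "twist": 0},
  {"delta_pos": [0, 0, 1], "twist": 0},
  {"delta_pos": [0, 0, 1], "twist": 0},
])

```text
time: 10.2
tcp_pos: [0.5246, 0.0639, 0.2457]
eef_rot: [-0.0, 0.8, 0.6, -0.0]
wrist_force: [0.5, 0.2, -2.8]
opening: 0.0145
grasp_force: 58.8
```

Request:
drive_tool([
  {"delta_pos": [0, 0, 1], "twist": 0},
  {"delta_pos": [0, 0, 1], "twist": 0},
  {"delta_pos": [0, 0, 1], "twist": 0},
  {"delta_pos": [0, 0, 1], "twist": 0},
  {"delta_pos": [0, 0, 1], "twist": 0},
])

```text
time: 10.62
tcp_pos: [0.5248, 0.0639, 0.1963]
eef_rot: [-0.0, 0.8, 0.6, 0.0]
wrist_force: [0.6, 0.1, -3.1]
opening: 0.0145
grasp_force: 58.8
```

Request:
drive_tool([
  {"delta_pos": [0, 0, 0.5], "twist": 0},
  {"delta_pos": [0, 0, 0.2], "twist": 0},
  {"delta_pos": [0, 0, 0], "twist": 0},
  {"delta_pos": [0, 0, 0], "twist": 0},
  {"delta_pos": [0, 0, 0], "twist": 0},
])

```text
time: 11.03
tcp_pos: [0.525, 0.0639, 0.1909]
eef_rot: [0.0, 0.8, 0.6, 0.0]
wrist_force: [-0.7, 0.4, -3.2]
opening: 0.0142
grasp_force: 58.8
```

Request:
drive_tool([
  {"delta_pos": [0, 0, 0.15], "twist": 0},
  {"delta_pos": [0, 0, 0.15], "twist": 0},
  {"delta_pos": [0, 0, 0.15], "twist": 0},
  {"delta_pos": [0, 0, 0.15], "twist": 0},
  {"delta_pos": [0, 0, 0.1], "twist": 0},
])

```text
time: 11.45
tcp_pos: [0.5247, 0.0639, 0.183]
eef_rot: [-0.0, 0.8, 0.6, -0.0]
wrist_force: [0.1, -0.4, -3.6]
opening: 0.0144
grasp_force: 58.8
```

Foot 2 mm below the stem's top with no contact force, so it appears to be going on.

Request:
drive_tool([
  {"delta_pos": [0, 0, 0.1], "twist": 0},
  {"delta_pos": [0, 0, 0.1], "twist": 0},
  {"delta_pos": [0, 0, 0.1], "twist": 0},
  {"delta_pos": [0, 0, 0], "twist": 0},
  {"delta_pos": [0, 0, 0], "twist": 0},
])

```text
time: 11.87
tcp_pos: [0.5248, 0.0639, 0.1802]
eef_rot: [-0.0, 0.8, 0.6, -0.0]
wrist_force: [-0.4, 0.1, -3.3]
opening: 0.0144
grasp_force: 58.8
```

Request:
drive_tool([
  {"delta_pos": [0, 0, 0.15], "twist": 0},
  {"delta_pos": [0, 0, 0.15], "twist": 0},
  {"delta_pos": [0, 0, 0.15], "twist": 0},
  {"delta_pos": [0, 0, 0], "twist": 0},
  {"delta_pos": [0, 0, 0], "twist": 0},
])

```text
time: 12.28
tcp_pos: [0.5247, 0.0639, 0.1757]
eef_rot: [-0.0, 0.8, 0.6, -0.0]
wrist_force: [-0.1, -0.0, -3.7]
opening: 0.0144
grasp_force: 58.8
```

Request:
drive_tool([
  {"delta_pos": [0, 0, 0.15], "twist": 0},
  {"delta_pos": [0, 0, 0.15], "twist": 0},
  {"delta_pos": [0, 0, 0.15], "twist": 0},
  {"delta_pos": [0, 0, 0], "twist": 0},
  {"delta_pos": [0, 0, 0], "twist": 0},
])

```text
time: 12.7
tcp_pos: [0.5247, 0.0639, 0.1712]
eef_rot: [-0.0, 0.8, 0.6, -0.0]
wrist_force: [0.1, 0.1, -2.7]
opening: 0.0146
grasp_force: 58.8
```

Run:
```python
from h import *
s=env.state(); q=s['eef_rot']; print(s['time'],2*np.arctan2(q[2],q[1]),s['torque'],s['wrist_force'],s['joints'][5],s['tau'][5])
```

```text
12.7 1.2867833580806984 [ 0.0576683  -0.00587992  0.02549321] [ 0.14066363  0.14949968 -2.72848475] 0.35699732343579016 0.0010430666225147434
```

Request:
drive_tool([
  {"delta_pos": [0, 0, 0.1], "twist": 0},
  {"delta_pos": [0, 0, 0.1], "twist": 0},
  {"delta_pos": [0, 0, 0], "twist": 0},
  {"delta_pos": [0, 0, 0], "twist": 0.05},
  {"delta_pos": [0, 0, 0], "twist": 0.05},
])

```text
time: 13.12
tcp_pos: [0.5248, 0.0639, 0.1693]
eef_rot: [-0.0, 0.83, 0.558, -0.0]
wrist_force: [0.1, 0.9, -2.4]
opening: 0.0148
grasp_force: 58.8
```

Request:
drive_tool([
  {"delta_pos": [0, 0, 0], "twist": 0.04},
  {"delta_pos": [0, 0, 0], "twist": 0.04},
  {"delta_pos": [0, 0, 0], "twist": 0.04},
  {"delta_pos": [0, 0, 0], "twist": 0.04},
  {"delta_pos": [0, 0, 0], "twist": 0},
])

```text
time: 13.53
tcp_pos: [0.5248, 0.064, 0.1693]
eef_rot: [-0.0, 0.872, 0.49, 0.0]
wrist_force: [0.7, 0.5, -3.4]
opening: 0.0143
grasp_force: 58.8
```

```bash
cat > r.py <<'E'
from h import *
s=env.state(); q=s['eef_rot']; print('t %.2f z %.4f yaw %.4f cmdj6 %.4f tauz %.3f tau6 %.3f F %s op %.4f'%(s['time'],s['tcp_pos'][2],2*np.arctan2(q[2],q[1]),s['joints'][5],s['torque'][2],s['tau'][5],np.round(s['wrist_force'],1),s['opening']))
E
python3 r.py
```

```text
t 13.53 z 0.1693 yaw 1.0251 cmdj6 0.6187 tauz 0.208 tau6 1.429 F [ 0.7  0.5 -3.4] op 0.0143
```

Request:
drive_tool([
  {"delta_pos": [0, 0, 0], "twist": 0.02},
  {"delta_pos": [0, 0, 0], "twist": 0.02},
  {"delta_pos": [0, 0, 0], "twist": 0.02},
  {"delta_pos": [0, 0, 0], "twist": 0.02},
  {"delta_pos": [0, 0, 0], "twist": 0.02},
])

```text
time: 13.95
tcp_pos: [0.5248, 0.0639, 0.1693]
eef_rot: [-0.0, 0.895, 0.446, -0.0]
wrist_force: [-0.1, 0.8, -3.3]
opening: 0.0148
grasp_force: 58.8
```

```bash
cat >> r.py <<'E'
T=[s['torque'][2]]
for i in range(4): env.read_camera('wrist'); T.append(env.state()['torque'][2])
print('mean tauz %.3f'%np.mean(T),np.round(T,3))
E
python3 r.py
```

```text
t 13.95 z 0.1693 yaw 0.9250 cmdj6 0.7188 tauz 0.300 tau6 -0.347 F [-0.1  0.8 -3.3] op 0.0148
mean tauz 0.267 [0.3   0.291 0.273 0.23  0.241]
```

Request:
drive_tool([
  {"delta_pos": [0, 0, 0], "twist": 0.015},
  {"delta_pos": [0, 0, 0], "twist": 0.015},
  {"delta_pos": [0, 0, 0], "twist": 0.015},
  {"delta_pos": [0, 0, 0], "twist": 0.015},
  {"delta_pos": [0, 0, 0], "twist": 0},
])

```text
time: 14.57
tcp_pos: [0.5248, 0.0639, 0.1693]
eef_rot: [0.0, 0.908, 0.419, 0.0]
wrist_force: [-0.5, -0.1, -3.7]
opening: 0.0144
grasp_force: 58.8
```

```bash
python3 r.py
```

```text
t 14.57 z 0.1693 yaw 0.8654 cmdj6 0.7784 tauz 0.307 tau6 0.716 F [-0.5 -0.1 -3.7] op 0.0144
mean tauz 0.281 [0.307 0.299 0.256 0.274 0.271]
```

Request:
drive_tool([
  {"delta_pos": [0, 0, 0], "twist": 0.015},
  {"delta_pos": [0, 0, 0], "twist": 0.015},
  {"delta_pos": [0, 0, 0], "twist": 0.015},
  {"delta_pos": [0, 0, 0], "twist": 0.015},
  {"delta_pos": [0, 0, 0], "twist": 0},
])

```text
time: 15.18
tcp_pos: [0.5248, 0.0639, 0.1693]
eef_rot: [0.0, 0.92, 0.392, -0.0]
wrist_force: [0.3, 0.5, -3.7]
opening: 0.0145
grasp_force: 58.7
```

```bash
python3 r.py
```

```text
t 15.18 z 0.1693 yaw 0.8053 cmdj6 0.8385 tauz 0.233 tau6 0.717 F [ 0.3  0.5 -3.7] op 0.0145
mean tauz 0.254 [0.233 0.262 0.207 0.27  0.3  ]
```

Request:
drive_tool([
  {"delta_pos": [0, 0, 0], "twist": 0.015},
  {"delta_pos": [0, 0, 0], "twist": 0.015},
  {"delta_pos": [0, 0, 0], "twist": 0.015},
  {"delta_pos": [0, 0, 0], "twist": 0.015},
  {"delta_pos": [0, 0, 0], "twist": 0},
])

```text
time: 15.8
tcp_pos: [0.5248, 0.0639, 0.1693]
eef_rot: [-0.0, 0.931, 0.364, 0.0]
wrist_force: [0.2, -0.6, -3.3]
opening: 0.0146
grasp_force: 58.7
```

```bash
python3 r.py
```

```text
t 15.80 z 0.1693 yaw 0.7453 cmdj6 0.8985 tauz 0.284 tau6 0.717 F [ 0.2 -0.6 -3.3] op 0.0146
mean tauz 0.276 [0.284 0.267 0.278 0.306 0.246]
```

Request:
drive_tool([
  {"delta_pos": [0, 0, 0], "twist": 0.015},
  {"delta_pos": [0, 0, 0], "twist": 0.015},
  {"delta_pos": [0, 0, 0], "twist": 0.015},
  {"delta_pos": [0, 0, 0], "twist": 0.015},
  {"delta_pos": [0, 0, 0], "twist": 0},
])

```text
time: 16.42
tcp_pos: [0.5248, 0.0639, 0.1693]
eef_rot: [0.0, 0.942, 0.336, 0.0]
wrist_force: [0.4, 0.3, -3.2]
opening: 0.0145
grasp_force: 58.7
```

```bash
python3 r.py
```

```text
t 16.42 z 0.1693 yaw 0.6853 cmdj6 0.9585 tauz 0.219 tau6 0.718 F [ 0.4  0.3 -3.2] op 0.0145
mean tauz 0.262 [0.219 0.231 0.287 0.272 0.302]
```

Request:
drive_tool([
  {"delta_pos": [0, 0, 0], "twist": 0.015},
  {"delta_pos": [0, 0, 0], "twist": 0.015},
  {"delta_pos": [0, 0, 0], "twist": 0.015},
  {"delta_pos": [0, 0, 0], "twist": 0.015},
  {"delta_pos": [0, 0, 0], "twist": 0},
])

```text
time: 17.03
tcp_pos: [0.5248, 0.0639, 0.1693]
eef_rot: [0.0, 0.952, 0.308, 0.0]
wrist_force: [0.2, -0.1, -2.6]
opening: 0.0146
grasp_force: 58.7
```

```bash
python3 r.py
```

```text
t 17.03 z 0.1693 yaw 0.6253 cmdj6 1.0185 tauz 0.266 tau6 0.724 F [ 0.2 -0.1 -2.6] op 0.0146
mean tauz 0.271 [0.266 0.274 0.253 0.267 0.293]
```

Request:
drive_tool([
  {"delta_pos": [0, 0, 0], "twist": 0.015},
  {"delta_pos": [0, 0, 0], "twist": 0.015},
  {"delta_pos": [0, 0, 0], "twist": 0.015},
  {"delta_pos": [0, 0, 0], "twist": 0.015},
  {"delta_pos": [0, 0, 0], "twist": 0},
])

```text
time: 17.65
tcp_pos: [0.5248, 0.0639, 0.1693]
eef_rot: [0.0, 0.96, 0.279, 0.0]
wrist_force: [0.9, -0.1, -2.9]
opening: 0.0145
grasp_force: 58.7
```

```bash
python3 r.py
```

```text
t 17.65 z 0.1693 yaw 0.5654 cmdj6 1.0784 tauz 0.299 tau6 0.725 F [ 0.9 -0.1 -2.9] op 0.0145
mean tauz 0.287 [0.299 0.306 0.287 0.268 0.276]
```

Request:
drive_tool([
  {"delta_pos": [0, 0, 0], "twist": 0.015},
  {"delta_pos": [0, 0, 0], "twist": 0.015},
  {"delta_pos": [0, 0, 0], "twist": 0.015},
  {"delta_pos": [0, 0, 0], "twist": 0},
  {"delta_pos": [0, 0, 0], "twist": 0},
])

```text
time: 18.27
tcp_pos: [0.5248, 0.0639, 0.1693]
eef_rot: [0.0, 0.966, 0.258, -0.0]
wrist_force: [0.1, -0.9, -3.8]
opening: 0.0146
grasp_force: 58.7
```

```bash
python3 r.py
```

```text
t 18.27 z 0.1693 yaw 0.5217 cmdj6 1.1220 tauz 0.263 tau6 0.469 F [ 0.1 -0.9 -3.8] op 0.0146
mean tauz 0.292 [0.263 0.334 0.305 0.282 0.276]
```

Request:
drive_tool([
  {"delta_pos": [0, 0, 0], "twist": 0.015},
  {"delta_pos": [0, 0, 0], "twist": 0.015},
  {"delta_pos": [0, 0, 0], "twist": 0.015},
  {"delta_pos": [0, 0, 0], "twist": 0},
  {"delta_pos": [0, 0, 0], "twist": 0},
])

```text
time: 18.88
tcp_pos: [0.5248, 0.064, 0.1693]
eef_rot: [-0.0, 0.972, 0.236, -0.0]
wrist_force: [-0.2, -0.3, -3.4]
opening: 0.0145
grasp_force: 58.7
```

```bash
python3 r.py
```

```text
t 18.88 z 0.1693 yaw 0.4767 cmdj6 1.1671 tauz 0.316 tau6 0.512 F [-0.2 -0.3 -3.4] op 0.0145
mean tauz 0.325 [0.316 0.321 0.316 0.32  0.354]
```

Request:
drive_tool([
  {"delta_pos": [0, 0, 0], "twist": 0.015},
  {"delta_pos": [0, 0, 0], "twist": 0.015},
  {"delta_pos": [0, 0, 0], "twist": 0},
  {"delta_pos": [0, 0, 0], "twist": 0},
  {"delta_pos": [0, 0, 0], "twist": 0},
])

```text
time: 19.5
tcp_pos: [0.5248, 0.0639, 0.1693]
eef_rot: [0.0, 0.975, 0.222, -0.0]
wrist_force: [-0.4, -1.1, -3.5]
opening: 0.0148
grasp_force: 58.8
```

```bash
python3 r.py
```

```text
t 19.50 z 0.1693 yaw 0.4469 cmdj6 1.1969 tauz 0.418 tau6 0.408 F [-0.4 -1.1 -3.5] op 0.0148
mean tauz 0.384 [0.418 0.367 0.341 0.36  0.436]
```

Request:
drive_tool([
  {"delta_pos": [0, 0, 0], "twist": 0.015},
  {"delta_pos": [0, 0, 0], "twist": 0},
  {"delta_pos": [0, 0, 0], "twist": 0},
  {"delta_pos": [0, 0, 0], "twist": 0},
  {"delta_pos": [0, 0, 0], "twist": 0},
])

```text
time: 20.12
tcp_pos: [0.5248, 0.0639, 0.1693]
eef_rot: [-0.0, 0.977, 0.214, 0.0]
wrist_force: [-0.1, -0.1, -3.9]
opening: 0.0147
grasp_force: 58.7
```

```bash
python3 r.py; python3 r.py
```

```text
t 20.12 z 0.1693 yaw 0.4319 cmdj6 1.2119 tauz 0.403 tau6 0.406 F [-0.1 -0.1 -3.9] op 0.0147
mean tauz 0.412 [0.403 0.426 0.425 0.365 0.44 ]
t 20.32 z 0.1693 yaw 0.4319 cmdj6 1.2119 tauz 0.440 tau6 0.402 F [-0.2 -0.1 -3.4] op 0.0146
mean tauz 0.395 [0.44  0.381 0.381 0.382 0.39 ]
```

Request:
drive_tool([
  {"delta_pos": [0, 0, 0], "twist": 0.012},
  {"delta_pos": [0, 0, 0], "twist": 0},
  {"delta_pos": [0, 0, 0], "twist": 0},
  {"delta_pos": [0, 0, 0], "twist": 0},
  {"delta_pos": [0, 0, 0], "twist": 0},
])

```text
time: 20.93
tcp_pos: [0.5248, 0.0639, 0.1693]
eef_rot: [-0.0, 0.978, 0.208, -0.0]
wrist_force: [0.4, 0.0, -3.2]
opening: 0.0145
grasp_force: 58.7
```

```bash
python3 r.py; python3 r.py
```

```text
t 20.93 z 0.1693 yaw 0.4198 cmdj6 1.2240 tauz 0.410 tau6 0.425 F [ 0.4  0.  -3.2] op 0.0145
mean tauz 0.407 [0.41  0.376 0.386 0.421 0.44 ]
t 21.13 z 0.1693 yaw 0.4198 cmdj6 1.2240 tauz 0.440 tau6 0.422 F [-0.7 -0.  -3.1] op 0.0144
mean tauz 0.420 [0.44  0.399 0.447 0.415 0.398]
```

Request:
drive_tool([
  {"delta_pos": [0, 0, 0], "twist": 0.01},
  {"delta_pos": [0, 0, 0], "twist": 0},
  {"delta_pos": [0, 0, 0], "twist": 0},
  {"delta_pos": [0, 0, 0], "twist": 0},
  {"delta_pos": [0, 0, 0], "twist": 0},
])

```text
time: 21.75
tcp_pos: [0.5248, 0.0639, 0.1693]
eef_rot: [-0.0, 0.979, 0.203, -0.0]
wrist_force: [0.3, 0.1, -3.4]
opening: 0.0145
grasp_force: 58.7
```

```bash
python3 r.py; python3 r.py
```

```text
t 21.75 z 0.1693 yaw 0.4098 cmdj6 1.2339 tauz 0.373 tau6 0.379 F [ 0.3  0.1 -3.4] op 0.0145
mean tauz 0.363 [0.373 0.327 0.388 0.375 0.355]
t 21.95 z 0.1693 yaw 0.4098 cmdj6 1.2340 tauz 0.355 tau6 0.375 F [-0.7  0.2 -3.5] op 0.0146
mean tauz 0.342 [0.355 0.342 0.308 0.326 0.381]
```

Request:
drive_tool([
  {"delta_pos": [0, 0, 0], "twist": 0.01},
  {"delta_pos": [0, 0, 0], "twist": 0},
  {"delta_pos": [0, 0, 0], "twist": 0},
  {"delta_pos": [0, 0, 0], "twist": 0},
  {"delta_pos": [0, 0, 0], "twist": 0},
])

```text
time: 22.57
tcp_pos: [0.5248, 0.0639, 0.1693]
eef_rot: [-0.0, 0.98, 0.199, 0.0]
wrist_force: [0.2, -0.5, -3.8]
opening: 0.0145
grasp_force: 58.7
```

```bash
python3 r.py; python3 r.py
```

```text
t 22.57 z 0.1693 yaw 0.3998 cmdj6 1.2439 tauz 0.423 tau6 0.435 F [ 0.2 -0.5 -3.8] op 0.0145
mean tauz 0.436 [0.423 0.44  0.415 0.439 0.463]
t 22.77 z 0.1693 yaw 0.3998 cmdj6 1.2440 tauz 0.463 tau6 0.432 F [ 0.2  0.9 -3.6] op 0.0146
mean tauz 0.453 [0.463 0.491 0.411 0.456 0.445]
```

Request:
drive_tool([
  {"delta_pos": [0, 0, 0], "twist": -0.05},
  {"delta_pos": [0, 0, 0], "twist": -0.05},
  {"delta_pos": [0, 0, 0], "twist": -0.04},
  {"delta_pos": [0, 0, 0], "twist": 0},
  {"delta_pos": [0, 0, 0], "twist": 0},
])

```text
time: 23.38
tcp_pos: [0.5248, 0.0639, 0.1694]
eef_rot: [-0.0, 0.964, 0.266, 0.0]
wrist_force: [0.3, 0.2, -3.4]
opening: 0.0143
grasp_force: 58.8
```

```bash
python3 r.py
```

```text
t 23.38 z 0.1694 yaw 0.5383 cmdj6 1.1054 tauz 0.030 tau6 -0.377 F [ 0.3  0.2 -3.4] op 0.0143
mean tauz 0.049 [0.03  0.058 0.031 0.053 0.075]
```

Request:
drive_tool([
  {"delta_pos": [0, 0, -0.3], "twist": 0},
  {"delta_pos": [0, 0, -0.4], "twist": 0},
  {"delta_pos": [0, 0, -0.5], "twist": 0},
  {"delta_pos": [0, 0, -0.5], "twist": 0},
  {"delta_pos": [0, 0, -0.5], "twist": 0},
])

```text
time: 24.0
tcp_pos: [0.5251, 0.0639, 0.1926]
eef_rot: [0.0, 0.964, 0.267, 0.001]
wrist_force: [0.2, 0.2, -3.0]
opening: 0.0145
grasp_force: 59.4
```

Request:
drive_tool([
  {"delta_pos": [0, 0, -1], "twist": 0},
  {"delta_pos": [0, 0, -1], "twist": 0},
  {"delta_pos": [0, 0, -1], "twist": 0},
  {"delta_pos": [0, 0, -1], "twist": 0},
  {"delta_pos": [0, 0, -1], "twist": 0},
])

```text
time: 24.42
tcp_pos: [0.5248, 0.0639, 0.2427]
eef_rot: [0.0, 0.964, 0.267, 0.0]
wrist_force: [0.5, -0.4, -2.2]
opening: 0.0143
grasp_force: 59.4
```

Request:
drive_tool([
  {"delta_pos": [0, 0, -1.2], "twist": 0},
  {"delta_pos": [0, 0, -1.2], "twist": 0},
  {"delta_pos": [0, 0, -1.2], "twist": 0},
  {"delta_pos": [0, 0, -1.2], "twist": 0},
  {"delta_pos": [0, 0, -1.2], "twist": 0},
])

```text
time: 24.83
tcp_pos: [0.5248, 0.0639, 0.3027]
eef_rot: [0.0, 0.964, 0.267, 0.0]
wrist_force: [0.7, -0.3, -1.3]
opening: 0.0145
grasp_force: 59.4
```

Request:
drive_tool([
  {"delta_pos": [0, 0, 0], "twist": 0.1},
  {"delta_pos": [0, 0, 0], "twist": 0.1},
  {"delta_pos": [0, 0, 0], "twist": 0.1},
  {"delta_pos": [0, 0, 0], "twist": 0},
  {"delta_pos": [0, 0, 0], "twist": 0},
])

```text
time: 25.25
tcp_pos: [0.5248, 0.064, 0.3017]
eef_rot: [-0.0, 0.993, 0.121, 0.0]
wrist_force: [-0.3, -0.7, -2.0]
opening: 0.0141
grasp_force: 59.5
```

```bash
python3 r.py
python3 - <<'E'
from h import *
s=env.state(); q=s['eef_rot']; y=2*np.arctan2(q[2],q[1]); d=np.array([.5066,-.1811])-s['tcp_pos'][:2]
print(s['tcp_pos'],y,'tool d cm',100*d@[np.cos(y),np.sin(y)],100*d@[np.sin(y),-np.cos(y)])
E
```

```text
t 25.25 z 0.3017 yaw 0.2429 cmdj6 1.4009 tauz 0.029 tau6 1.069 F [-0.3 -0.7 -2. ] op 0.0141
mean tauz 0.019 [ 0.029 -0.021  0.056  0.037 -0.008]
[0.52477062 0.06393728 0.30137251] 0.241861275176429 tool d cm -7.633065336102325 23.35531480073475
```

Request:
drive_tool([
  {"delta_pos": [-0.763, 2.336, 0], "twist": 0},
  {"delta_pos": [-0.763, 2.336, 0], "twist": 0},
  {"delta_pos": [-0.763, 2.336, 0], "twist": 0},
  {"delta_pos": [-0.763, 2.336, 0], "twist": 0},
  {"delta_pos": [-0.763, 2.336, 0], "twist": 0},
])

```text
time: 25.87
tcp_pos: [0.5152, -0.0596, 0.3014]
eef_rot: [0.0, 0.993, 0.12, 0.0]
wrist_force: [0.4, 0.0, -3.3]
opening: 0.0147
grasp_force: 59.5
```

Request:
drive_tool([
  {"delta_pos": [-0.763, 2.336, 0], "twist": 0},
  {"delta_pos": [-0.763, 2.336, 0], "twist": 0},
  {"delta_pos": [-0.763, 2.336, 0], "twist": 0},
  {"delta_pos": [-0.763, 2.336, 0], "twist": 0},
  {"delta_pos": [-0.763, 2.336, 0], "twist": 0},
])

```text
time: 26.28
tcp_pos: [0.5058, -0.1823, 0.3014]
eef_rot: [0.0, 0.993, 0.12, 0.0]
wrist_force: [0.2, 0.2, -2.6]
opening: 0.0145
grasp_force: 59.5
```

Request:
drive_tool([
  {"delta_pos": [0, 0, 2], "twist": 0},
  {"delta_pos": [0, 0, 2], "twist": 0},
  {"delta_pos": [0, 0, 2], "twist": 0},
  {"delta_pos": [0, 0, 1], "twist": 0},
  {"delta_pos": [0, 0, 0], "twist": 0},
])

```text
time: 26.7
tcp_pos: [0.5055, -0.1808, 0.229]
eef_rot: [-0.001, 0.993, 0.12, -0.001]
wrist_force: [-0.3, -0.8, -3.3]
opening: 0.0145
grasp_force: 59.5
```

```bash
python3 r.py
python3 - <<'E'
from h import *
s=env.state(); print(s['tcp_pos'])
im=snap('scene','pics/s6.png'); t=snap('top','pics/t6.png'); w=snap('wrist','pics/w6.png')
print(proj('scene',[[.5066,-.1811,.055],s['tcp_pos']-[0,0,.14],s['tcp_pos']+[0,0,.018]]))
cr=cv2.resize(im[110:310,230:430],(600,600),interpolation=cv2.INTER_CUBIC)
cv2.imwrite('pics/c6.png',cr[:,:,::-1])
E
```

```text
t 26.70 z 0.2290 yaw 0.2407 cmdj6 0.9391 tauz -0.007 tau6 -0.025 F [-0.3 -0.8 -3.3] op 0.0145
mean tauz -0.002 [-0.007 -0.011  0.008 -0.     0.003]
[ 0.50657836 -0.18116142  0.2328717 ]
[[304.49967028 225.54715496]
 [303.57615147 214.3177051 ]
 [299.29735515 160.95898353]]
```

View pics/c6.png

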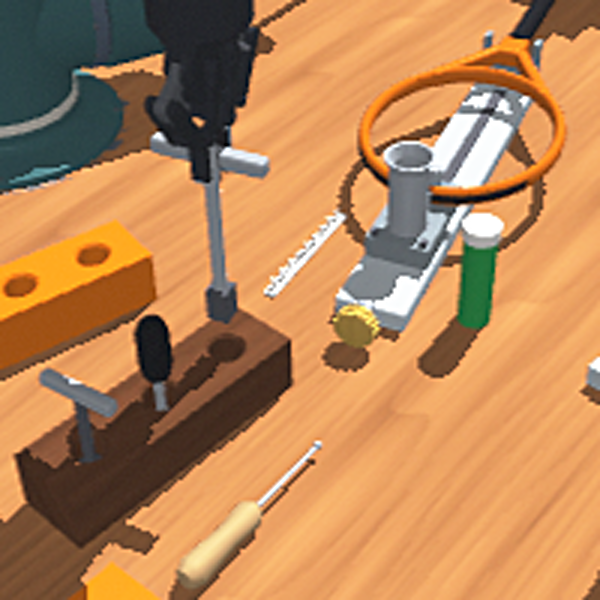

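The foot hangs directly over the empty end hole at crop (228,347), so I'm lowering it.

Request:
drive_tool([
  {"delta_pos": [0, 0, 1], "twist": 0},
  {"delta_pos": [0, 0, 1], "twist": 0},
  {"delta_pos": [0, 0, 1], "twist": 0},
  {"delta_pos": [0, 0, 0.8], "twist": 0},
  {"delta_pos": [0, 0, 0.5], "twist": 0},
])

```text
time: 27.47
tcp_pos: [0.5057, -0.1809, 0.1863]
eef_rot: [-0.0, 0.993, 0.12, -0.001]
wrist_force: [-0.2, -0.8, -3.6]
opening: 0.0146
grasp_force: 59.6
```

Request:
drive_tool([
  {"delta_pos": [0, 0, 0.7], "twist": 0},
  {"delta_pos": [0, 0, 0.7], "twist": 0},
  {"delta_pos": [0, 0, 0.7], "twist": 0},
  {"delta_pos": [0, 0, 0.7], "twist": 0},
  {"delta_pos": [0, 0, 0.7], "twist": 0},
])

```text
time: 27.88
tcp_pos: [0.5061, -0.1811, 0.1526]
eef_rot: [0.0, 0.993, 0.12, 0.0]
wrist_force: [0.2, -0.5, -2.2]
opening: 0.0149
grasp_force: 59.6
```

Request:
drive_tool([
  {"delta_pos": [0, 0, 0.1], "twist": 0},
  {"delta_pos": [0, 0, 0.1], "twist": 0},
  {"delta_pos": [0, 0, 0.1], "twist": 0},
  {"delta_pos": [0, 0, 0.1], "twist": 0},
  {"delta_pos": [0, 0, 0], "twist": 0},
])

```text
time: 28.3
tcp_pos: [0.5062, -0.1811, 0.1494]
eef_rot: [0.0, 0.993, 0.12, 0.0]
wrist_force: [0.3, 0.6, -2.9]
opening: 0.0145
grasp_force: 59.6
```

Request:
drive_tool([
  {"delta_pos": [0, 0, 0.05], "twist": 0},
  {"delta_pos": [0, 0, 0.05], "twist": 0},
  {"delta_pos": [0, 0, 0.05], "twist": 0},
  {"delta_pos": [0, 0, 0], "twist": 0},
  {"delta_pos": [0, 0, 0], "twist": 0},
])

```text
time: 28.72
tcp_pos: [0.5062, -0.1812, 0.148]
eef_rot: [0.0, 0.993, 0.12, 0.0]
wrist_force: [0.0, 0.2, -1.7]
opening: 0.0146
grasp_force: 59.7
```

Request:
drive_tool([
  {"delta_pos": [0, 0, 0.03], "twist": 0},
  {"delta_pos": [0, 0, 0], "twist": 0},
  {"delta_pos": [0, 0, 0], "twist": 0},
  {"delta_pos": [0, 0, 0], "twist": 0},
  {"delta_pos": [0, 0, 0], "twist": 0},
])

```text
time: 29.13
tcp_pos: [0.5063, -0.1812, 0.1479]
eef_rot: [0.0, 0.993, 0.12, 0.0]
wrist_force: [-0.7, 0.4, 3.8]
opening: 0.0145
grasp_force: 60.1
```

Request:
drive_tool([
  {"delta_pos": [0, 0, 0], "twist": 0},
  {"delta_pos": [0, 0, 0], "twist": 0},
  {"delta_pos": [0, 0, 0], "twist": 0},
  {"delta_pos": [0, 0, 0], "twist": 0},
  {"delta_pos": [0, 0, 0], "twist": 0},
], hand=4.5)

```text
time: 29.55
tcp_pos: [0.5061, -0.1811, 0.1473]
eef_rot: [-0.0, 0.993, 0.12, -0.0]
wrist_force: [0.5, -0.5, -0.5]
opening: 0.0449
grasp_force: 0.0
```

Request:
drive_tool([
  {"delta_pos": [0, 0, -1], "twist": 0},
  {"delta_pos": [0, 0, -1], "twist": 0},
  {"delta_pos": [0, 0, -1.5], "twist": 0},
  {"delta_pos": [0, 0, -2], "twist": 0},
  {"delta_pos": [0, 0, -2], "twist": 0},
])

```text
time: 29.97
tcp_pos: [0.5061, -0.1811, 0.2244]
eef_rot: [0.0, 0.993, 0.12, 0.0]
wrist_force: [-0.5, -0.1, -0.3]
opening: 0.0446
grasp_force: 0.0
```

Request:
drive_tool([
  {"delta_pos": [0, 0, -2], "twist": 0},
  {"delta_pos": [0, 0, 0], "twist": 0},
  {"delta_pos": [0, 0, 0], "twist": 0},
  {"delta_pos": [0, 0, 0], "twist": 0},
  {"delta_pos": [0, 0, 0], "twist": 0},
])

```text
time: 30.38
tcp_pos: [0.5059, -0.181, 0.2419]
eef_rot: [-0.0, 0.993, 0.12, -0.0]
wrist_force: [-0.3, 0.5, -0.2]
opening: 0.0447
grasp_force: 0.0
```

Run:
```python
from h import *
s=env.state(); print(s['tcp_pos'],s['wrist_force'])
w=snap('wrist','pics/w7.png'); im=snap('scene','pics/s7.png'); a=cv2.imread('pics/scene0.png')[:,:,::-1]
o=np.hstack([cv2.resize(w,(480,300)),cv2.resize(im[110:310,240:440],(300,300))]); cv2.imwrite('pics/c7.png',o[:,:,::-1])
```

```text
[ 0.50592684 -0.18099508  0.24190773] [-0.26780786  0.45801624 -0.22142479]
```

View pics/c7.png

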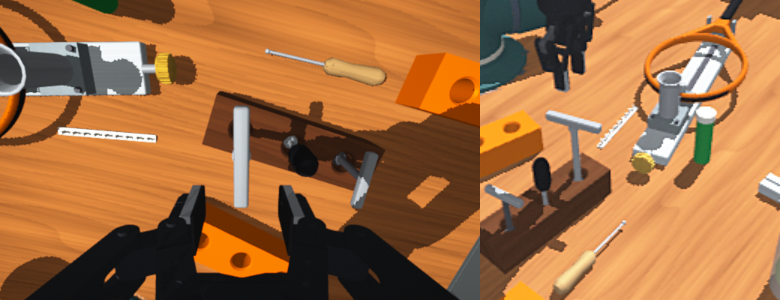

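The pictures show the T-key standing upright in its end hole with the bar at (240,155), the robot clear of it, and the other things where they were. I'm handing in.

```bash
python3 -c "
from bench import env
print(env.hand_in())"
```

```text
the job is handed in; nothing more can be done
None
```

I handed the job in at about 30 s of the 72 s allowed; the hand-in gave no verdict. The jaw was tightened to a net torque of about 0.40 N m, its force on the frame was not measured directly, and the T-key stands upright in its own hole with nothing else visibly moved.

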